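# Repack the precision driver kit after a camera repair

### The arm

A 6-joint arm with a two-finger parallel gripper is mounted at the origin on the work surface. World frame = base frame: x ahead of the robot, y to its left, z up, the work surface at z = 0. Lengths are in mm, angles in degrees, forces in N, time in s.
With the tool pointing down it reaches from about 350 to 850 mm from the base axis. Payload 8.1 kg.
Tool frame: the origin (TCP) lies at the very end of the fingers, on their centre line; the grasp point (between the pads) lies r.hold_point_z behind it (r.hold_point_z is the distance from the TCP to the grasp point, in mm); z points along the fingers, y is the line along which they close (so a half turn about z gives the same grasp; the last joint's range is limited). The gripper opens to 93 mm and grips with 3 to 60 N. Pads are 15 mm wide; open, the fingers measure 128 mm over their backs; the gripper's body (75 mm by 188 mm) begins 65 mm behind the grasp point.
Start: joints at [67.128, 7.471, 85.268, -0, 87.261, -4.893], TCP at [185.184, 570.712, 218.635] pointing down, gripper open.
Joint ranges: [-169.43, 169.43], [-51.17, 129.36], [1.28, 143.12], [-76.62, 256.62], [0, 156.53], [-152.29, 152.29]. Speed limits (degrees/s): [136.94, 136.94, 159.86, 180, 180, 180].

### API

Orientations are given as a 3x3 rotation matrix whose columns are the frame's x, y, z axes.
In Python, from bench import status, cams, order, nets, r gives the robot as it stands.
- The arm moves only by the shell command python3 -m handwheel 'ROWS' [FORCE]. ROWS is JSON, one flat list of numbers, 5 for each row, row after row: the opening in per cent of the stroke, from 0 (shut) to 100 (fully open), then the shift along the tool's x, y, z in m, then the turn about the tool's z in degrees. A call has 1 to 20 rows; each row is the pose to reach, as a shift and turn from the pose commanded when the call began, along the tool's axes at that moment; what a row does not reach only later rows make up. A row lasts 1/10 s, in which the tool goes at most 50 mm and 8.59 degrees, less where a joint would pass 70% of its speed; a pose out of reach is approached as far as the arm can. A call with a gripper value outside its range is refused whole. The fingers move at their own pace and stop on an object; FORCE is the grip in N (left out, the last holds). Time passes only in rows, so rows that repeat a pose let the fingers close. It gives the time, the measured TCP pose, the force, the opening and the grip force at its end, in the units of the state.
- status.sense(): the state, without advancing time (a new reading comes with each control period).
- cams.read_camera(name): name is "scene" or "side" or "wrist"; returns the picture (480x640x3 uint8, red, green, blue); there is no depth.
- cams.camera_model(name): a dict with "fx", "fy", "cx", "cy" (pixels), "position" and "rotation" of the camera in the world. Camera axes: x right, y up, looking along -z (the intrinsics and any distortion apply to the point x, -y, -z); pixel columns grow to the right and rows downward; lengths in mm; the calibration is good to about 2 mm. The wrist camera is an equidistant fisheye: a pixel r from the principal point sees the ray r / f radians off the axis. A picture is of the moment at which its call begins: read the wrist's pose just before it. camera_model takes no time and is no camera call; for the wrist camera it gives the pose at the moment of the call.
- order.hand_in(): hands the job in; it is judged then, once.
Trained networks look in the newest picture that a camera, given by its name, has taken for a name from the list of things; names that differ only in an ending like _2 or _b are one class to them, and where a whole thing is asked for, a point or a joint stands for the part that bears it (a point fixed in the world has none). Each returns a list of dicts, best first, with "p" (0 to 1); they miss things now and then, are a little off and sometimes report something else, mostly with a low value. They report only what shows in the picture. A call takes as long as a camera call. They do not tell look-alikes from the thing itself.
- nets.search_frame(name, camera): "pixel" ([column, row] in pixels, amid what is visible of it).
The state is a dict: "t": time; "joint_positions": joint angles; "qvel": joint speeds; "effort": joint torques, N m; "position": TCP position; "tool_rot": TCP orientation; "wrist_force": force on the tool from outside, world axes, zero at the start; "ft_torque": the same for the moment, N m; "width": finger opening in mm; "gripper_force": force on a finger pad.
Only numpy, scipy, OpenCV 4.12 (cv2) and the standard library are available. Lean on these libraries where they do the work, as an engineer would, in place of code of your own. Each camera call takes 0.05 s, during which the arm holds its last target. There are 200 camera calls.

### The job

The repair is over: put the four loose pieces of the precision driver kit (the driver handle without a blade, the short bit rack, the grey magnetiser block and the eye loupe) back into the open yellow case, each fully down in the recess made for it, with rack, block and loupe the same way up as they stand now. The screwdriver with the fixed blade and the long bit rack belong to other sets: leave them where they lie.

Things in the scene. Friction and masses are not known exactly. Their poses are not given: they have to be found in the camera images.
- handle_mid (a point): Driver handle of the kit, lying: eight-sided aluminium grip with black rings, 22 mm across its flats and 70 mm long, with a round black end cap (18 mm across) and a short dark bit socket (11 mm across, no blade); 95 mm long over all. Point: middle of its length, on its axis, 11 mm above its underside. x runs along the handle towards the bit socket. Grip it across the eight-sided part. Loose, about 60 g.
- rack_mid (a point): Short bit rack of the kit: black plastic bar 60 x 16 x 18 mm (height) with a row of 6 steel bits standing on top, 33 mm high over all. Point: centre of the bar in plan, 15 mm above its underside. x along the bar, z up. Grip it across the 16 mm. Loose, about 40 g.
- block_mid (a point): Magnetiser block of the kit: grey plastic block 48 x 30 x 30 mm (height) with a round dark hole and three slots marked on its top. Point: its centre, 15 mm above its underside. x along the 48 mm, z up. Grip it across the 30 mm. Loose, about 70 g.
- loupe_mid (a point): Eye loupe of the kit: round black magnifier standing on its wide end, 36 mm across up to 20 mm high, then tapering to 29 mm across with a glass on top; 34 mm high. Point: on its axis, 17 mm above its underside; z up. Loose, about 35 g.
- screwdriver_mid (a point): NOT of the kit, leave it: screwdriver with the same eight-sided aluminium grip, 22 mm across, and a fixed thin steel blade standing out 47 mm; 135 mm long, lying. Point: about the middle of its length (70 mm from the cap's end, 65 mm from the blade's), on its axis, 11 mm above the table. x along it towards the blade.
- long_rack_mid (a point): NOT of the kit, leave it: long bit rack, black bar 112 x 16 x 18 mm (height) with 11 steel bits, 33 mm high; too long for any recess. Point: centre of the bar in plan, 15 mm above the table. x along the bar.
- nest_handle_floor (a point): Driver handle's recess: long, grey floor, 38 mm along x, 109 along y; handle lies along y, either way round. Point: centre of its floor, 22 mm above the table; z up. 8 mm deep, mouth at 30 mm. In a black insert 82 x 122 mm; four such lie two by two (84 mm apart along x, 124 along y, any order) in the fixed yellow case, 176 x 256 mm, rim 32 mm high, lid open flat on its +x side.
- nest_rack_floor (a point): Short bit rack's recess: narrow, grey floor, 32 mm along x, 76 along y; rack stands along y, either way round. Point: centre of its floor, 22 mm above the table; z up. 8 mm deep, mouth at 30 mm. In a black insert 82 x 122 mm; four such lie two by two (84 mm apart along x, 124 along y, any order) in the fixed yellow case, 176 x 256 mm, rim 32 mm high, lid open flat on its +x side.
- nest_block_floor (a point): Magnetiser's recess: broad, grey floor, 46 mm along x, 64 along y; block's 48 mm along y, either way round. Point: centre of its floor, 22 mm above the table; z up. 8 mm deep, mouth at 30 mm. In a black insert 82 x 122 mm; four such lie two by two (84 mm apart along x, 124 along y, any order) in the fixed yellow case, 176 x 256 mm, rim 32 mm high, lid open flat on its +x side.
- nest_loupe_floor (a point): Eye loupe's recess: round, grey floor, 52 mm across. Point: centre of its floor, 22 mm above the table; z up. 8 mm deep, mouth at 30 mm. In a black insert 82 x 122 mm; four such lie two by two (84 mm apart along x, 124 along y, any order) in the fixed yellow case, 176 x 256 mm, rim 32 mm high, lid open flat on its +x side.
Things that resemble listed ones, but are neither listed nor needed, are in the scene too. Leave any pink or red look-alike of the part that bears block_mid alone.

How it is judged:
By the outcome, as a careful person would: the job done as asked, in the order asked, and still so for the second after the job is handed in, with the robot touching nothing.
It also fails if it takes over 99 s, if anything falls off the work surface, if the arm or the gripper's body presses on something with over 40 N, if the wrist force passes 120 N, or if a joint passes its speed limit or range.

## Working session

There is one attempt and no reset: what is moved stays moved. The work goes in short steps, Python scripts to look and compute and a shell command to move; the robot and the scene stay as the last step left them, time stands still between calls to the robot, and variables do not carry over. Pictures are saved under pics/ and viewed, at most 14 in all, crops included, and the job is handed in when it is done.

```bash
ls; mkdir -p pics; python3 - <<'E'
from bench import status, cams, order, nets, r
import cv2
for n in("scene","side"):
    cv2.imwrite(f"pics/{n}0.png",cams.read_camera(n)[:,:,::-1])
    m=cams.camera_model(n);print(n,m)
    for k in "handle_mid rack_mid block_mid loupe_mid screwdriver_mid long_rack_mid nest_handle_floor nest_rack_floor nest_block_floor nest_loupe_floor".split():
        print(k,[(list(map(int,d["pixel"])),round(d["p"],2)) for d in nets.search_frame(k,n)][:4])
print(status.sense(),r.hold_point_z)
print(cams.camera_model("wrist"))
E
```

```text
pics
scene {'fx': 501.6390683559063, 'fy': 501.6390683559063, 'cx': 322.3689405432629, 'cy': 240.53507234321924, 'position': array([888.26760399, 618.00107425, 862.18344571]), 'rotation': array([[-0.88066682, -0.353751  ,  0.3150971 ],
       [ 0.47349156, -0.67864845,  0.56146418],
       [ 0.01522164,  0.64365869,  0.76516129]])}
handle_mid [([428, 330], 0.85)]
rack_mid [([297, 152], 0.59)]
block_mid [([369, 372], 0.91), ([391, 426], 0.88), ([338, 336], 0.85)]
loupe_mid [([393, 249], 0.66), ([323, 261], 0.64)]
screwdriver_mid [([337, 193], 0.64)]
long_rack_mid [([237, 161], 0.63)]
nest_handle_floor [([430, 329], 0.66)]
nest_rack_floor [([254, 243], 0.78)]
nest_block_floor [([292, 284], 0.73)]
nest_loupe_floor [([321, 261], 0.71)]
side {'fx': 465.8813782080501, 'fy': 465.8813782080501, 'cx': 324.620133288819, 'cy': 243.19302632494438, 'position': array([ 271.20382167, -581.62280393,  574.02961349]), 'rotation': array([[ 0.91645486,  0.21783273, -0.33564772],
       [-0.39954204,  0.54393747, -0.73790121],
       [ 0.02183233,  0.81035852,  0.58552747]])}
handle_mid [([242, 212], 0.8
[... 853 characters left out ...]
01,  3.08703804e-01, -8.82606079e-05],
       [ 3.08703809e-01,  9.51158218e-01, -5.21147505e-05],
       [ 6.78617808e-05, -7.68157590e-05, -9.99999995e-01]]), 'wrist_force': array([ 0.33643973,  0.34390996, -0.00362295]), 'ft_torque': array([-0.02517761,  0.00830359,  0.08298577]), 'gripper_force': 0.0, 'width': 93.24985042939052} 18.8
{'fx': 371.64829954431775, 'fy': 371.64829954431775, 'cx': 327.2015295482801, 'cy': 231.40876227776437, 'position': array([120.68826063, 591.74463725, 384.02086221]), 'rotation': array([[ 3.09256444e-01, -9.22491890e-01, -2.31017671e-01],
       [ 9.50978240e-01,  2.99758473e-01,  7.60607992e-02],
       [-9.15965921e-04, -2.43215071e-01,  9.69971953e-01]])}
```

View pics/scene0.png

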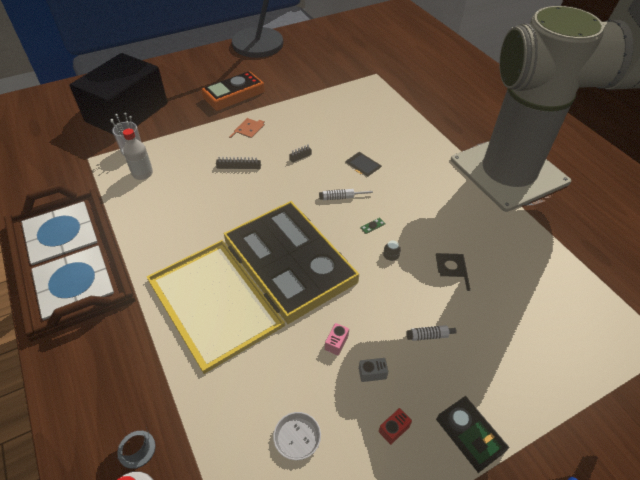

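View pics/side0.png

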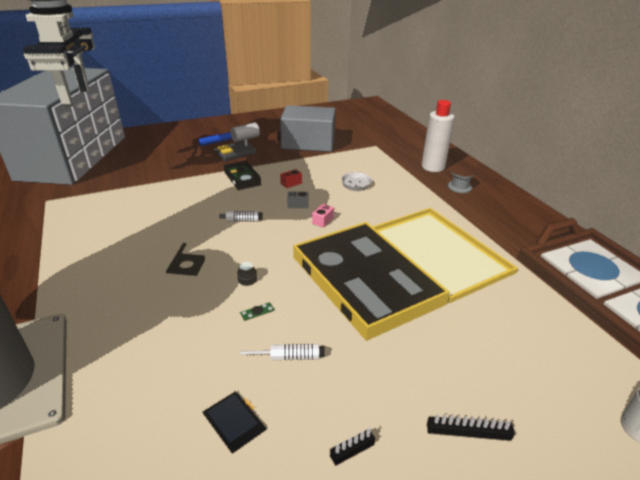

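Scene: handle (430,332), socket to the right; short rack (300,153); grey block (372,369); loupe (392,250); case recesses: loupe (322,265), block (289,284), handle (289,228), rack (256,245). Pink and red blocks are decoys. Next, zoomed crops for orientation.

```bash
cat >h.py <<'E'
import numpy as np, cv2
from bench import status, cams, nets, r
def ray(n,px,m=None):
    m=m or cams.camera_model(n)
    x=(px[0]-m["cx"])/m["fx"]; y=(px[1]-m["cy"])/m["fy"]
    if n=="wrist":
        t=np.hypot(x,y); s=np.sin(t)/t if t>1e-9 else 1.; v=np.array([x*s,-y*s,-np.cos(t)])
    else: v=np.array([x,-y,-1.])
    return m["position"],m["rotation"]@v
def at(n,px,z,m=None):
    p,d=ray(n,px,m); return (p+d*(z-p[2])/d[2]).round(1)
def proj(n,P,m=None):
    m=m or cams.camera_model(n); v=m["rotation"].T@(np.array(P)-m["position"]); v=np.array([v[0],-v[1],-v[2]])
    if n=="wrist":
        rho=np.hypot(v[0],v[1]); t=np.arctan2(rho,v[2]); u=v[:2]/rho*t
    else: u=v[:2]/v[2]
    return np.array([u[0]*m["fx"]+m["cx"],u[1]*m["fy"]+m["cy"]])
E
python3 - <<'E'
from h import *
S=cv2.imread("pics/scene0.png");D=cv2.imread("pics/side0.png")
def crops(I,cs,f):
    t=[cv2.resize(I[y-30:y+30,x-40:x+40],(400,300),interpolation=cv2.INTER_CUBIC) for x,y in cs]
    cv2.imwrite(f,np.vstack([np.hstack(t[:2]),np.hstack(t[2:])]))
crops(S,[(430,332),(300,153),(372,369),(392,250)],"pics/cs.png")
crops(D,[(242,215),(353,445),(298,199),(247,271)],"pics/cd.png")
print("handle",at("scene",(430,332),11),at("side",(242,216),11))
print("rack",at("scene",(300,154),15),at("side",(353,447),15))
print("block",at("scene",(373,368),15),at("side",(298,200),15))
print("loupe",at("scene",(392,250),17),at("side",(247,273),17))
for k,a,b in [("nh",(290,228),(367,297)),("nr",(257,245),(404,282)),("nb",(289,284),(366,247)),("nl",(322,265),(330,259))]: print(k,at("scene",a,22),at("side",b,22))
E
```

```text
handle [462.7 292.6  11. ] [464.2 291.3  11. ]
rack [ 452.5 -287.2   15. ] [ 447.6 -298.4   15. ]
block [601.3 306.2  15. ] [602.8 304.7  15. ]
loupe [418.7  91.5  17. ] [418.1  87.2  17. ]
nh [589.1 -64.1  22. ] [592.3 -60.9  22. ]
nr [673.9 -52.9  22. ] [673.9 -50.7  22. ]
nb [657.4  72.   22. ] [659.6  71.2  22. ]
nl [574.8  60.3  22. ] [576.5  62.4  22. ]
```

View pics/cs.png

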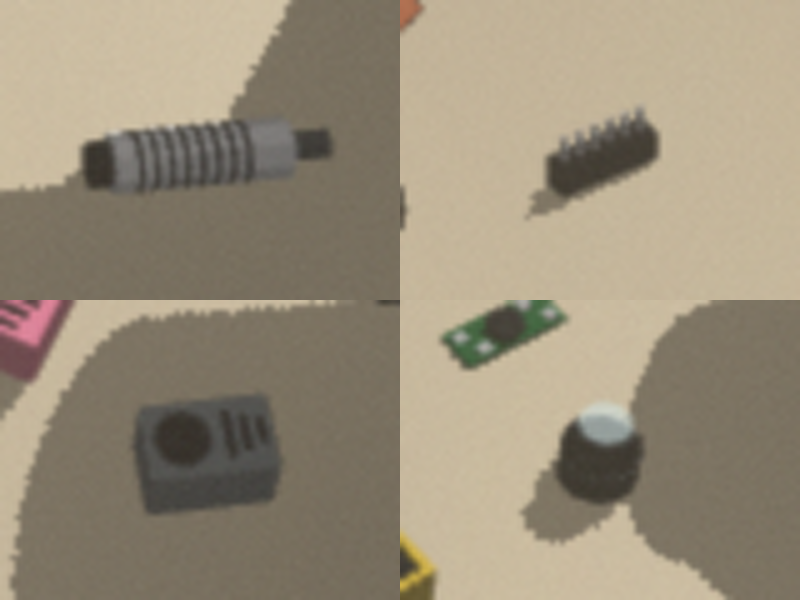

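View pics/cd.png

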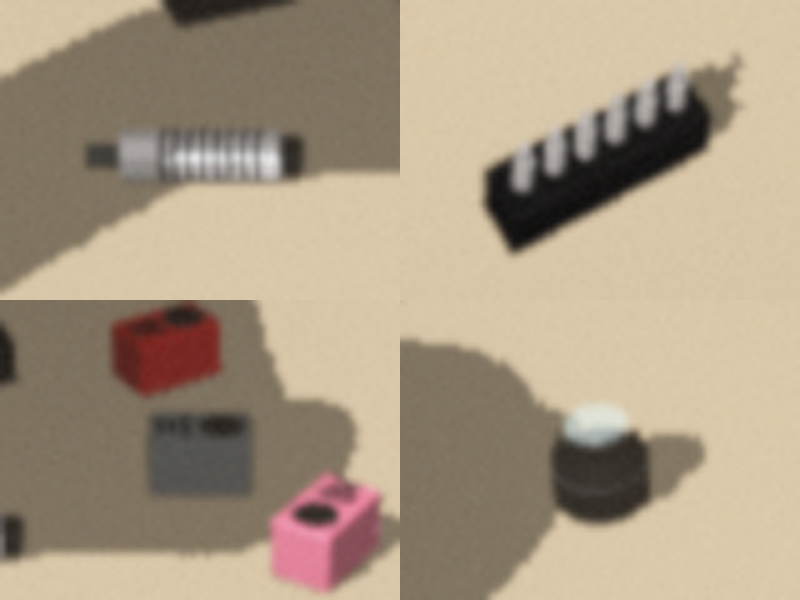

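Scene crop: handle cap end (406.6,335), socket end (456.4,330.8), rack lower edge (293.6,162.4)-(311.6,154.6), block top corners about (359,361),(386,358),(388,371),(361,373). Side crop: rack lower edge (335.8,465.6)-(374.6,444.6).

```bash
python3 - <<'E'
from h import *
def pr(n,a,b,z,c=""):
    A=at(n,a,z);B=at(n,b,z);d=B-A;print(c,n,A,B,"mid",(A+B)/2,"len",np.hypot(*d[:2]).round(1),"ang",np.degrees(np.arctan2(d[1],d[0])).round(1))
pr("scene",(406.6,335),(456.4,330.8),11,"handle");pr("side",(262.4,216.4),(219.2,216),11,"handle")
pr("scene",(293.6,162.4),(311.6,154.6),0,"rack low edge");pr("side",(335.8,465.6),(374.6,444.6),0,"rack low edge")
pr("side",(313+120/5,415+90/5-9),(313+275/5,415+15/5),33,"bit tops")
pr("scene",(359.4,360.6),(385.6,358),30,"block");pr("scene",(361,373),(387.6,370.6),30,"block")
pr("side",(258+150/5,169+113/5),(258+252/5,169+113/5),30,"block b")
pr("side",(258+150/5,169+195/5),(258+252/5,169+195/5),0,"block low")
for n,c,a in(("scene",(352,220),((203-0)/5,105/5)),("side",(207,241),(195/5,103/5))): pass
print("loupe top",at("scene",(352+206/5,220+124/5),34),at("side",(207+197/5,241+125/5),34))
E
```

```text
handle scene [506.5 276.9  11. ] [415.8 314.3  11. ] mid [461.15 295.6   11.  ] len 98.1 ang 157.6
handle side [505.8 273.1  11. ] [417.3 309.9  11. ] mid [461.55 291.5   11.  ] len 95.8 ang 157.4
rack low edge scene [ 474.3 -281.2    0. ] [ 418.8 -287.2    0. ] mid [ 446.55 -284.2     0.  ] len 55.8 ang -173.8
rack low edge side [ 421.  -304.8    0. ] [ 480.1 -298.8    0. ] mid [ 450.55 -301.8     0.  ] len 59.4 ang 5.8
bit tops side [ 436.9 -271.1   33. ] [ 478.  -278.9   33. ] mid [ 457.45 -275.     33.  ] len 41.8 ang -10.7
block scene [620.5 288.   30. ] [575.7 305.8  30. ] mid [598.1 296.9  30. ] len 48.2 ang 158.3
block scene [630.3 309.9  30. ] [585.9 328.2  30. ] mid [608.1  319.05  30.  ] len 48.0 ang 157.6
block b side [585.8 325.5  30. ] [630.4 308.1  30. ] mid [608.1 316.8  30. ] len 47.9 ang -21.3
block low side [576.8 302.7   0. ] [621.3 285.2   0. ] mid [599.05 293.95   0.  ] len 47.8 ang -21.5
loupe top [417.9  91.2  34. ] [418.1  86.8  34. ]
```

```bash
cat >>h.py <<'E'
def plan(*W):
    s=status.sense();R=s["tool_rot"];p=s["position"];psi=np.degrees(np.arctan2(R[1,1],R[0,1]))
    print("t",s["t"],"pos",p.round(1),"psi",psi.round(2),"width",s["width"])
    for w in W:
        print(w,(R.T@(np.array(w[:3])-p)/1000).round(4),"turn",round(((psi-w[3]+180)%360)-180,1),"n",np.linalg.norm(np.array(w[:3])-p)/50)
E
python3 - <<'E'
from h import *
print("pink",at("scene",(338,336),15),"pcb",at("scene",(372,226),2))
plan((461.3,293.3,90,67.5),(461.3,293.3,10,67.5))
E
```

```text
pink [625.5 219.3  15. ] pcb [412.    1.1   2. ]
t 1.1 pos [185.2 570.7 218.6] psi 72.02 width 93.24985042939052
(461.3, 293.3, 90, 67.5) [-0.3483 -0.1786  0.1286] turn 4.5 n 8.240148293730106
(461.3, 293.3, 10, 67.5) [-0.3483 -0.1786  0.2086] turn 4.5 n 8.870827285271735
```

```bash
python3 -m handwheel '[60,-0.348,-0.179,0.11,4.5, 60,-0.348,-0.179,0.11,4.5, 60,-0.348,-0.179,0.11,4.5, 60,-0.348,-0.179,0.11,4.5, 60,-0.348,-0.179,0.11,4.5, 60,-0.348,-0.179,0.11,4.5, 60,-0.348,-0.179,0.11,4.5, 60,-0.348,-0.179,0.11,4.5, 60,-0.348,-0.179,0.11,4.5, 60,-0.348,-0.179,0.11,4.5, 60,-0.348,-0.179,0.11,4.5, 60,-0.348,-0.179,0.11,4.5, 60,-0.348,-0.179,0.11,4.5, 60,-0.348,-0.179,0.11,4.5]' 20
python3 - <<'E'
from h import *
I=cams.read_camera("wrist");m=cams.camera_model("wrist")
I=I[:,:,::-1].copy()
for P in((461.3,293.3,22),(505.4,275,11),(417.2,311.6,11)):
    u=proj("wrist",P,m);cv2.circle(I,(int(u[0]),int(u[1])),4,(0,0,255),1)
cv2.imwrite("pics/w1.png",I)
plan((461.3,293.3,10,67.5))
E
```

```text
t: 2.5
position: [460.4, 294.0, 109.0]
tool_rot: [[-0.925, 0.381, 0.0], [0.381, 0.925, 0.0], [-0.0, 0.0, -1.0]]
wrist_force: [-0.4, -0.6, 0.0]
width: 55.7
gripper_force: 0.0
t 2.55 pos [460.6 293.8 109. ] psi 67.6 width 55.76407978420056
(461.3, 293.3, 10, 67.5) [-0.0009 -0.0003  0.099 ] turn 0.1 n 1.9792953517597491
```

View pics/w1.png

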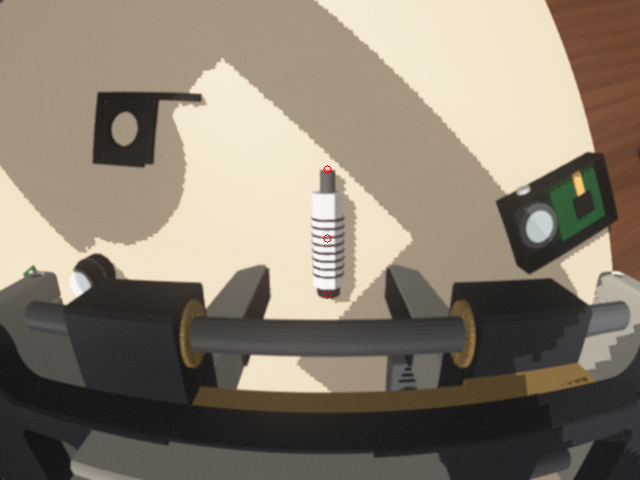

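The wrist view shows the handle with socket up at (327,170)–(328,295), and my projected points lie right on it. Descend and grip.

```bash
python3 -m handwheel '[60,0,0,0.045,0, 60,0,0,0.085,0, 60,0,0,0.099,0, 60,0,0,0.099,0, 60,0,0,0.099,0, 15,0,0,0.099,0, 15,0,0,0.099,0, 15,0,0,0.099,0, 15,0,0,0.099,0, 15,0,0,0.099,0, 15,0,0,0.099,0, 15,0,0,0.099,0, 15,0,0,0.07,0, 15,0,0,0.03,0, 15,0,0,-0.01,0, 15,0,0,-0.01,0]' 20
python3 - <<'E'
from h import *
plan((590.6,-62,100,7),(590.6,-62,33,7))
E
```

```text
t: 4.15
position: [464.6, 294.9, 125.2]
tool_rot: [[-0.924, 0.382, 0.009], [0.382, 0.924, 0.005], [-0.007, 0.008, -1.0]]
wrist_force: [0.8, 0.9, -0.8]
width: 21.9
gripper_force: 20.0
t 4.15 pos [464.6 294.9 125.2] psi 67.52 width 21.856090220593305
(590.6, -62, 100, 7) [-0.2528 -0.2818  0.0247] turn 60.5 n 7.587610073413629
(590.6, -62, 33, 7) [-0.2523 -0.2824  0.0917] turn 60.5 n 7.792355738119158
```

```bash
python3 -m handwheel '[15,-0.256,-0.278,0.02,60.5, 15,-0.256,-0.278,0.02,60.5, 15,-0.256,-0.278,0.02,60.5, 15,-0.256,-0.278,0.02,60.5, 15,-0.256,-0.278,0.02,60.5, 15,-0.256,-0.278,0.02,60.5, 15,-0.256,-0.278,0.02,60.5, 15,-0.256,-0.278,0.02,60.5, 15,-0.256,-0.278,0.02,60.5, 15,-0.256,-0.278,0.02,60.5, 15,-0.256,-0.278,0.02,60.5, 15,-0.256,-0.278,0.02,60.5, 15,-0.256,-0.278,0.02,60.5, 15,-0.256,-0.278,0.02,60.5]' 20
python3 - <<'E'
from h import *
I=cams.read_camera("wrist");m=cams.camera_model("wrist")
I=I[:,:,::-1].copy()
for P in((590.6,-62,22),(575.4,61,22),(674,-51.8,22),(658.8,71.2,22)):
    u=proj("wrist",P,m);print(u)
    cv2.circle(I,(int(u[0]),int(u[1])),4,(0,0,255),1)
cv2.imwrite("pics/w2.png",I)
plan((590.6,-62,33,7))
E
```

```text
t: 5.55
position: [591.2, -60.9, 98.8]
tool_rot: [[-0.124, 0.992, 0.0], [0.992, 0.124, -0.0], [-0.0, 0.0, -1.0]]
wrist_force: [0.7, 0.7, 0.2]
width: 21.5
gripper_force: 20.0
[327.35275246 241.93465214]
[327.35883306  55.85899706]
[447.1149454  241.71789589]
[453.02091125  62.46908266]
t 5.6 pos [591.2 -61.1  98.8] psi 7.08 width 21.479401137494587
(590.6, -62, 33, 7) [-0.0008 -0.0007  0.0658] turn 0.1 n 1.3165286595603884
```

View pics/w2.png

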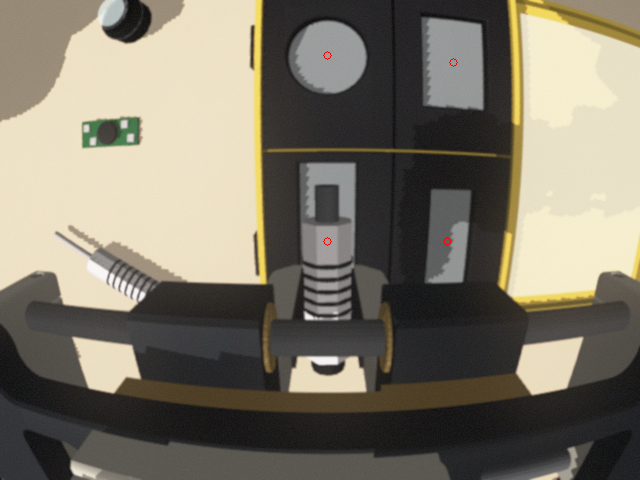

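The red circles fall on all four recess floors and the handle hangs straight over its own. Lower and release.

```bash
python3 -m handwheel '[15,0,0,0.04,0, 15,0,0,0.06,0, 15,0,0,0.066,0, 15,0,0,0.066,0, 15,0,0,0.066,0, 15,0,0,0.066,0, 45,0,0,0.066,0, 45,0,0,0.066,0, 45,0,0,0.066,0, 45,0,0,0.066,0, 45,0,0,0.05,0, 45,0,0,0,0, 45,0,0,-0.03,0, 45,0,0,-0.03,0,45,0,0,-0.03,0,45,0,0,-0.03,0]' 20
python3 - <<'E'
from h import *
plan((603.2,307,100,68))
I=cams.read_camera("scene")[:,:,::-1]
cv2.imwrite("pics/s2.png",cv2.resize(I[190:340,210:410],(800,600),interpolation=cv2.INTER_CUBIC))
E
```

```text
t: 7.2
position: [590.5, -61.6, 127.9]
tool_rot: [[-0.122, 0.993, -0.001], [0.993, 0.122, 0.0], [0.0, -0.001, -1.0]]
wrist_force: [0.4, 0.2, -1.1]
width: 42.4
gripper_force: 0.0
t 7.2 pos [590.5 -61.6 127.9] psi 7.02 width 42.3837004218917
(603.2, 307, 100, 68) [0.3643 0.0577 0.028 ] turn -61.0 n 7.397431039616607
```

View pics/s2.png

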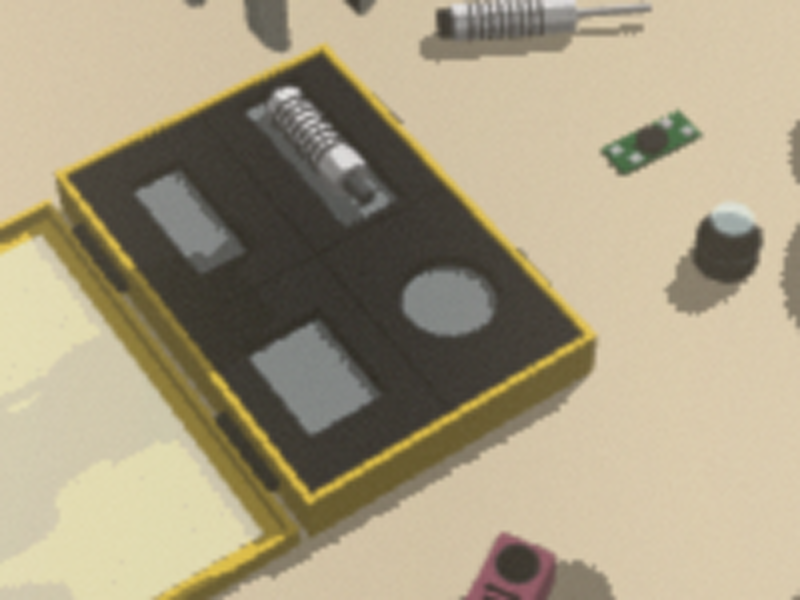

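Handle lies inside its recess in the picture (crop (285,95)–(370,195)); I check this numerically while moving on to the block.

```bash
python3 -m handwheel '[58,0.364,0.058,0.02,-61, 58,0.364,0.058,0.02,-61, 58,0.364,0.058,0.02,-61, 58,0.364,0.058,0.02,-61, 58,0.364,0.058,0.02,-61, 58,0.364,0.058,0.02,-61, 58,0.364,0.058,0.02,-61, 58,0.364,0.058,0.02,-61, 58,0.364,0.058,0.02,-61, 58,0.364,0.058,0.02,-61, 58,0.364,0.058,0.02,-61, 58,0.364,0.058,0.02,-61, 58,0.364,0.058,0.02,-61, 58,0.364,0.058,0.02,-61]' 20
python3 - <<'E'
from h import *
for s in(-47.5,47.5): print(proj("scene",(590.6-.122*s,-62+.9925*s,33)).round(1))
print("obs cap",at("scene",(279.3,213),33),"sock",at("scene",(303,239),33))
cams.read_camera("wrist");m=cams.camera_model("wrist")
for d in nets.search_frame("block_mid","wrist"): print(d, at("wrist",d["pixel"],25,m))
plan((603.2,307,12,68))
E
```

```text
t: 8.65
position: [604.6, 305.8, 108.9]
tool_rot: [[-0.927, 0.376, 0.0], [0.376, 0.927, 0.0], [-0.0, 0.0, -1.0]]
wrist_force: [-0.9, -0.2, -0.2]
width: 54.1
gripper_force: 0.0
[278.2 212.7]
[301.6 239.1]
obs cap [ 594.6 -107.1   33. ] sock [581.9 -13.6  33. ]
{'pixel': [330.0, 236.4], 'p': 0.73} [603.6 308.3  25. ]
{'pixel': [223.8, 291.0], 'p': 0.73} [613.1 218.9  25. ]
{'pixel': [470.2, 207.1], 'p': 0.7} [621.4 409.5  25. ]
t 8.75 pos [604.5 306.2 108.8] psi 67.98 width 53.82272976794288
(603.2, 307, 12, 68) [0.0015 0.0003 0.0968] turn -0.0 n 1.9369156264671274
```

```bash
python3 -m handwheel '[58,0.001,0,0.045,0, 58,0.001,0,0.085,0, 58,0.001,0,0.097,0, 58,0.001,0,0.097,0, 58,0.001,0,0.097,0, 22,0.001,0,0.097,0, 22,0.001,0,0.097,0, 22,0.001,0,0.097,0, 22,0.001,0,0.097,0, 22,0.001,0,0.097,0, 22,0.001,0,0.097,0, 22,0.001,0,0.097,0, 22,0.001,0,0.07,0, 22,0.001,0,0.03,0, 22,0.001,0,0,0, 22,0.001,0,0,0,22,0.001,0,0,0,22,0.001,0,0,0,22,0.001,0,0,0]' 20
python3 - <<'E'
from h import *
plan((658.8,71.2,100,7))
E
```

```text
t: 10.65
position: [602.0, 306.4, 106.1]
tool_rot: [[-0.927, 0.374, -0.004], [0.374, 0.927, -0.002], [0.003, -0.003, -1.0]]
wrist_force: [-0.7, -0.5, -1.3]
width: 29.6
gripper_force: 20.0
t 10.65 pos [602.  306.4 106.1] psi 68.02 width 29.60460299463643
(658.8, 71.2, 100, 7) [-0.1408 -0.1968  0.0063] turn 61.0 n 4.841313839687114
```

```bash
python3 -m handwheel '[22,-0.14,-0.197,0.01,61, 22,-0.14,-0.197,0.01,61, 22,-0.14,-0.197,0.01,61, 22,-0.14,-0.197,0.01,61, 22,-0.14,-0.197,0.01,61, 22,-0.14,-0.197,0.01,61, 22,-0.14,-0.197,0.01,61, 22,-0.14,-0.197,0.01,61, 22,-0.14,-0.197,0.01,61, 22,-0.14,-0.197,0.01,61, 22,-0.14,-0.197,0.01,61, 22,-0.14,-0.197,0.01,61]' 20
python3 - <<'E'
from h import *
plan((658.8,71.2,34,7))
E
```

```text
t: 11.85
position: [659.4, 72.3, 98.6]
tool_rot: [[-0.124, 0.992, -0.0], [0.992, 0.124, -0.0], [-0.0, -0.0, -1.0]]
wrist_force: [-0.0, 0.1, 0.2]
width: 29.7
gripper_force: 20.0
t 11.85 pos [659.4  72.3  98.6] psi 7.13 width 29.745603728223813
(658.8, 71.2, 34, 7) [-0.001  -0.0007  0.0646] turn 0.1 n 1.2920543501875332
```

```bash
python3 -m handwheel '[22,-0.001,0,0.04,0, 22,-0.001,0,0.058,0, 22,-0.001,0,0.0645,0, 22,-0.001,0,0.0645,0, 22,-0.001,0,0.0645,0, 22,-0.001,0,0.0645,0, 48,-0.001,0,0.0645,0, 48,-0.001,0,0.0645,0, 48,-0.001,0,0.0645,0, 48,-0.001,0,0.0645,0, 48,-0.001,0,0.05,0, 48,-0.001,0,0,0, 48,-0.001,0,-0.01,0, 48,-0.001,0,-0.01,0, 48,-0.001,0,-0.01,0]' 20
python3 - <<'E'
from h import *
plan((418.2,89,100,7))
E
```

```text
t: 13.35
position: [659.6, 71.0, 108.9]
tool_rot: [[-0.122, 0.992, 0.0], [0.992, 0.122, 0.0], [-0.0, 0.0, -1.0]]
wrist_force: [0.0, 0.9, 0.1]
width: 44.5
gripper_force: 0.0
t 13.35 pos [659.6  71.  108.9] psi 7.02 width 44.489555183138215
(418.2, 89, 100, 7) [ 0.0474 -0.2374  0.0087] turn 0.0 n 4.844126133761066
```

Next the loupe, opening 60 mm.

```bash
python3 -m handwheel '[68,0.047,-0.237,0,0, 68,0.047,-0.237,0,0, 68,0.047,-0.237,0,0, 68,0.047,-0.237,0,0, 68,0.047,-0.237,0,0, 68,0.047,-0.237,0,0, 68,0.047,-0.237,0,0, 68,0.047,-0.237,0,0, 68,0.047,-0.237,0,0, 68,0.047,-0.237,0,0]' 20
python3 - <<'E'
from h import *
cams.read_camera("wrist");m=cams.camera_model("wrist")
for d in nets.search_frame("loupe_mid","wrist"): print(d, at("wrist",d["pixel"],25,m))
plan((418.2,89,10,7))
I=cams.read_camera("scene")[:,:,::-1]
cv2.imwrite("pics/s3.png",cv2.resize(I[190:340,210:410],(800,600),interpolation=cv2.INTER_CUBIC))
E
```

```text
t: 14.35
position: [419.4, 88.5, 108.6]
tool_rot: [[-0.122, 0.993, -0.0], [0.993, 0.122, -0.0], [-0.0, -0.0, -1.0]]
wrist_force: [-1.2, 0.5, 0.2]
width: 63.1
gripper_force: 0.0
{'pixel': [323.3, 231.0], 'p': 0.65} [415.   93.1  25. ]
t 14.45 pos [419.   88.5 108.5] psi 7.0 width 63.20178483605447
(418.2, 89, 10, 7) [ 0.0006 -0.0007  0.0985] turn 0.0 n 1.9702749927866332
```

View pics/s3.png

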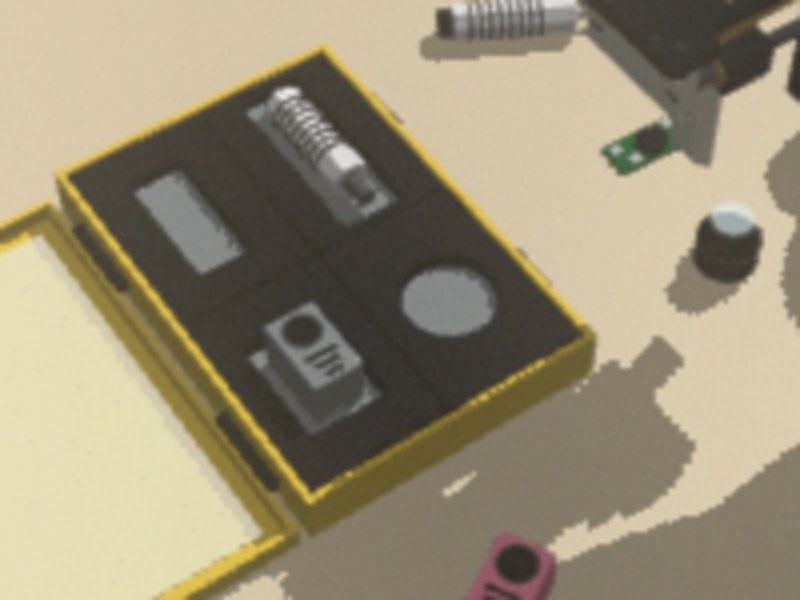

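Block sits in its recess (crop (315,345)). Now grip the loupe.

```bash
python3 -m handwheel '[68,0.0015,-0.001,0.045,0, 68,0.0015,-0.001,0.085,0, 68,0.0015,-0.001,0.0985,0, 68,0.0015,-0.001,0.0985,0, 68,0.0015,-0.001,0.0985,0, 25,0.0015,-0.001,0.0985,0, 25,0.0015,-0.001,0.0985,0, 25,0.0015,-0.001,0.0985,0, 25,0.0015,-0.001,0.0985,0, 25,0.0015,-0.001,0.0985,0, 25,0.0015,-0.001,0.0985,0, 25,0.0015,-0.001,0.0985,0, 25,0.0015,-0.001,0.07,0, 25,0.0015,-0.001,0.03,0, 25,0.0015,-0.001,0,0, 25,0.0015,-0.001,0,0, 25,0.0015,-0.001,0,0, 25,0.0015,-0.001,0,0]' 20
python3 - <<'E'
from h import *
plan((575.4,61,100,7))
E
```

```text
t: 16.3
position: [416.4, 89.9, 107.2]
tool_rot: [[-0.122, 0.993, -0.002], [0.993, 0.122, -0.0], [0.0, -0.002, -1.0]]
wrist_force: [-0.2, 0.2, -1.2]
width: 34.9
gripper_force: 20.0
t 16.3 pos [416.4  89.9 107.2] psi 7.02 width 34.85535323093469
(575.4, 61, 100, 7) [-0.0481  0.1543  0.0068] turn 0.0 n 3.236147679236883
```

```bash
python3 -m handwheel '[25,-0.048,0.154,0.01,0, 25,-0.048,0.154,0.01,0, 25,-0.048,0.154,0.01,0, 25,-0.048,0.154,0.01,0, 25,-0.048,0.154,0.01,0, 25,-0.048,0.154,0.01,0, 25,-0.048,0.154,0.01,0, 25,-0.048,0.154,0.01,0, 25,-0.048,0.154,0.01,0]' 20
python3 - <<'E'
from h import *
I=cams.read_camera("wrist")[:,:,::-1]
cv2.imwrite("pics/w3.png",I)
I=cams.read_camera("side")[:,:,::-1]
cv2.imwrite("pics/d3.png",cv2.resize(I[175:295,250:410],(800,600),interpolation=cv2.INTER_CUBIC))
plan((575.4,61,34,7))
E
```

```text
t: 17.2
position: [575.7, 61.5, 99.2]
tool_rot: [[-0.123, 0.992, 0.001], [0.992, 0.123, 0.0], [-0.0, 0.001, -1.0]]
wrist_force: [0.9, 1.3, 0.1]
width: 35.1
gripper_force: 20.0
t 17.3 pos [576.   61.4  99.2] psi 7.04 width 34.790075657852476
(575.4, 61, 34, 7) [-0.0003 -0.0007  0.0652] turn 0.0 n 1.3038183053904568
```

View pics/w3.png

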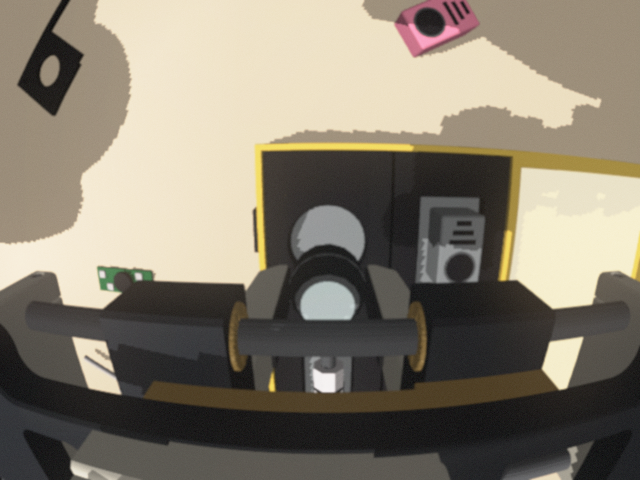

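View pics/d3.png

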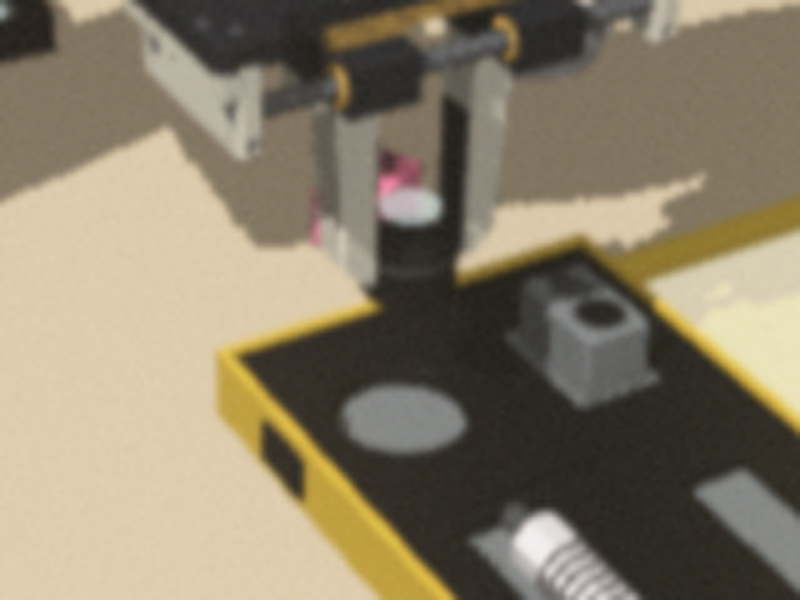

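Loupe hangs upright (glass at wrist (328,302)); I work out its axis relative to the TCP.

```bash
python3 - <<'E'
from h import *
print(at("wrist",(328,302),123.5),at("side",(250+410/5,175+207/5),123.5))
plan((575.4,61,32,7))
E
```

```text
[575.3  62.9 123.5] [574.6  56.5 123.5]
t 17.3 pos [576.   61.4  99.2] psi 7.04 width 34.790075657852476
(575.4, 61, 32, 7) [-0.0003 -0.0007  0.0672] turn 0.0 n 1.3438161561396758
```

```bash
python3 -m handwheel '[25,0,0,0.04,0, 25,0,0,0.06,0, 25,0,0,0.067,0, 25,0,0,0.067,0, 25,0,0,0.067,0, 25,0,0,0.067,0, 50,0,0,0.067,0, 50,0,0,0.067,0, 50,0,0,0.067,0, 50,0,0,0.067,0, 50,0,0,0.05,0, 50,0,0,0.01,0, 50,0,0,-0.01,0, 50,0,0,-0.01,0, 50,0,0,-0.01,0]' 20
python3 - <<'E'
from h import *
plan((448.5,-293,100,-84))
E
```

```text
t: 18.8
position: [576.3, 61.2, 108.7]
tool_rot: [[-0.122, 0.993, 0.001], [0.993, 0.122, 0.0], [-0.0, 0.001, -1.0]]
wrist_force: [-0.6, 0.3, -1.1]
width: 46.3
gripper_force: 0.0
t 18.8 pos [576.3  61.2 108.7] psi 7.02 width 46.2631676754848
(448.5, -293, 100, -84) [-0.3359 -0.1701  0.0086] turn 91.0 n 7.532743383498561
```

```bash
python3 -m handwheel '[50,-0.336,-0.17,0,91, 50,-0.336,-0.17,0,91, 50,-0.336,-0.17,0,91, 50,-0.336,-0.17,0,91, 50,-0.336,-0.17,0,91, 50,-0.336,-0.17,0,91, 50,-0.336,-0.17,0,91, 50,-0.336,-0.17,0,91, 50,-0.336,-0.17,0,91, 50,-0.336,-0.17,0,91, 50,-0.336,-0.17,0,91, 50,-0.336,-0.17,0,91, 50,-0.336,-0.17,0,91, 50,-0.336,-0.17,0,91, 50,-0.336,-0.17,0,91, 50,-0.336,-0.17,0,91]' 20
python3 - <<'E'
from h import *
I=cams.read_camera("wrist");m=cams.camera_model("wrist")
I=I[:,:,::-1].copy()
c,s=np.cos(np.radians(6)),np.sin(np.radians(6))
for a,b in((30,8),(30,-8),(-30,8),(-30,-8)):
    u=proj("wrist",(448.5+a*c-b*s,-293+a*s+b*c,18),m);cv2.circle(I,(int(u[0]),int(u[1])),3,(0,0,255),1)
cv2.imwrite("pics/w4.png",cv2.resize(I[90:390,120:520],(800,600)))
plan((448.5,-293,10,-84))
E
```

```text
t: 20.4
position: [448.5, -293.0, 108.6]
tool_rot: [[0.994, 0.106, -0.0], [0.106, -0.994, 0.0], [-0.0, -0.0, -1.0]]
wrist_force: [-0.3, 0.3, -0.1]
width: 46.2
gripper_force: 0.0
t 20.45 pos [ 448.5 -293.   108.6] psi -83.94 width 46.913846856346325
(448.5, -293, 10, -84) [-0.     -0.      0.0986] turn 0.1 n 1.9728121314064244
```

View pics/w4.png

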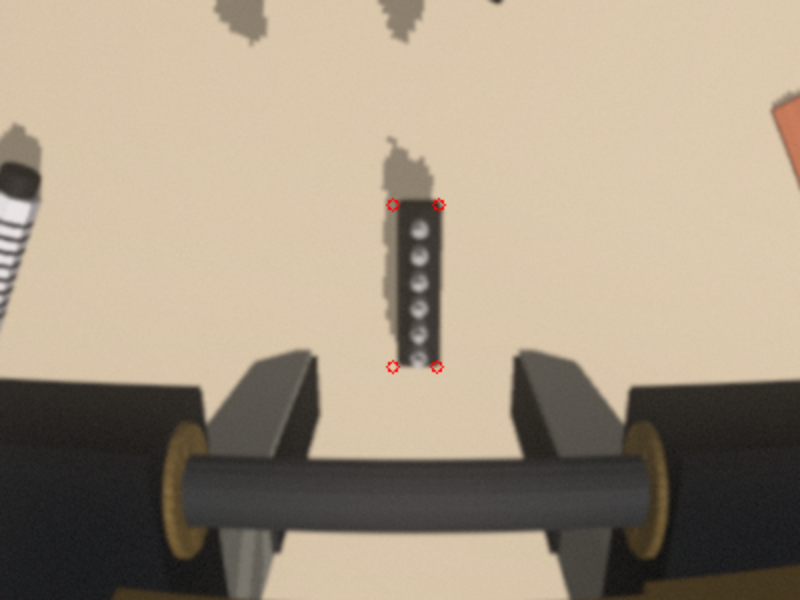

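Rack outline agrees with the projected corners to under 2 mm (crop (418,285)). Grip it.

```bash
python3 -m handwheel '[50,0,0,0.045,0, 50,0,0,0.085,0, 50,0,0,0.0985,0, 50,0,0,0.0985,0, 50,0,0,0.0985,0, 8,0,0,0.0985,0, 8,0,0,0.0985,0, 8,0,0,0.0985,0, 8,0,0,0.0985,0, 8,0,0,0.0985,0, 8,0,0,0.0985,0, 8,0,0,0.0985,0, 8,0,0,0.0985,0, 8,0,0,0.07,0, 8,0,0,0.03,0, 8,0,0,0,0, 8,0,0,0,0, 8,0,0,0,0, 8,0,0,0,0]' 20
python3 - <<'E'
from h import *
plan((674,-51.8,100,7))
E
```

```text
t: 22.35
position: [447.5, -292.3, 106.9]
tool_rot: [[0.994, 0.105, -0.002], [0.105, -0.994, 0.002], [-0.002, -0.002, -1.0]]
wrist_force: [0.5, 0.3, -1.3]
width: 15.6
gripper_force: 20.0
t 22.35 pos [ 447.5 -292.3  106.9] psi -83.98 width 15.552737302971673
(674, -51.8, 100, 7) [ 0.2504 -0.2155  0.0069] turn -91.0 n 6.609008928051041
```

```bash
python3 -m handwheel '[8,0.25,-0.216,0.005,-91, 8,0.25,-0.216,0.005,-91, 8,0.25,-0.216,0.005,-91, 8,0.25,-0.216,0.005,-91, 8,0.25,-0.216,0.005,-91, 8,0.25,-0.216,0.005,-91, 8,0.25,-0.216,0.005,-91, 8,0.25,-0.216,0.005,-91, 8,0.25,-0.216,0.005,-91, 8,0.25,-0.216,0.005,-91, 8,0.25,-0.216,0.005,-91, 8,0.25,-0.216,0.005,-91, 8,0.25,-0.216,0.005,-91, 8,0.25,-0.216,0.005,-91, 8,0.25,-0.216,0.005,-91]' 20
python3 - <<'E'
from h import *
I=cams.read_camera("wrist")[:,:,::-1]
cv2.imwrite("pics/w5.png",cv2.resize(I[90:390,120:520],(800,600)))
plan((674,-51.8,32.3,7))
E
```

```text
t: 23.85
position: [674.3, -52.1, 103.3]
tool_rot: [[-0.121, 0.993, -0.0], [0.993, 0.121, 0.0], [0.0, -0.0, -1.0]]
wrist_force: [-0.8, -0.2, -0.4]
width: 15.8
gripper_force: 20.0
t 23.9 pos [674.3 -52.1 103.5] psi 6.96 width 15.754674353796885
(674, -51.8, 32.3, 7) [ 0.0004 -0.0003  0.0712] turn -0.0 n 1.4230384288349713
```

View pics/w5.png

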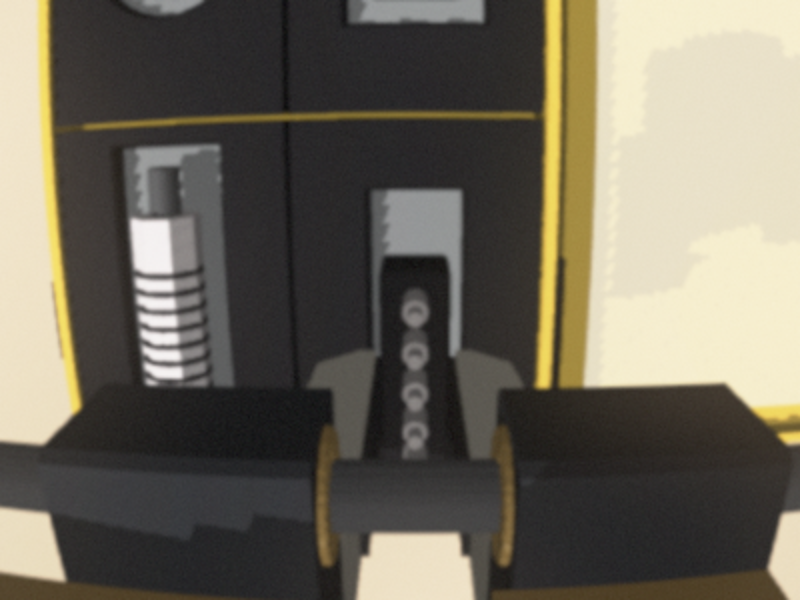

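Rack is straight and aligned over its recess. Lower, release, retreat upwards.

```bash
python3 -m handwheel '[8,0,0,0.04,0, 8,0,0,0.064,0, 8,0,0,0.0712,0, 8,0,0,0.0712,0, 8,0,0,0.0712,0, 8,0,0,0.0712,0, 40,0,0,0.0712,0, 40,0,0,0.0712,0, 40,0,0,0.0712,0, 40,0,0,0.0712,0, 40,0,0,0.05,0, 40,0,0,0.01,0, 40,0,0,-0.04,0, 40,-0.09,-0.3,-0.09,0, 40,-0.09,-0.3,-0.09,0, 40,-0.09,-0.3,-0.09,0, 40,-0.09,-0.3,-0.09,0, 40,-0.09,-0.3,-0.09,0, 40,-0.09,-0.3,-0.09,0, 40,-0.09,-0.3,-0.09,0]' 20
python3 - <<'E'
from h import *
a=cams.read_camera("scene")[190:340,210:410,::-1];b=cams.read_camera("side")[200:350,270:470,::-1]
z=[cv2.resize(i,(400,300),interpolation=cv2.INTER_CUBIC) for i in(a,b)]
cv2.imwrite("pics/f.png",np.hstack(z))
print(status.sense()["position"])
E
```

```text
t: 25.9
position: [385.0, -179.4, 194.5]
tool_rot: [[-0.12, 0.993, 0.001], [0.993, 0.12, -0.002], [-0.002, 0.0, -1.0]]
wrist_force: [0.5, -0.2, 0.3]
width: 37.1
gripper_force: 0.0
[ 386.5786772  -179.25050581  194.64523277]
```

View pics/f.png

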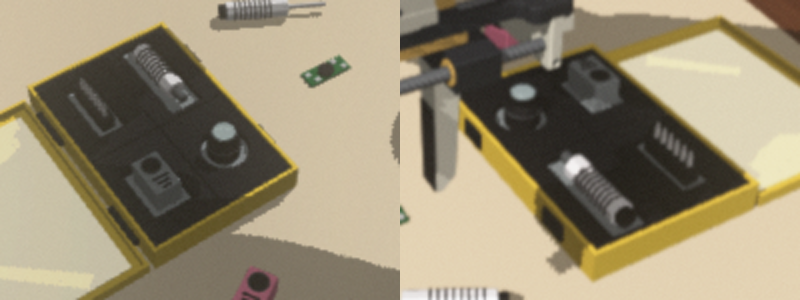

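```bash
python3 - <<'E'
from h import *
def tri(a,b):
    p,d=ray("scene",a);q,e=ray("side",b)
    s=np.linalg.lstsq(np.c_[d,-e],q-p,rcond=None)[0];A=p+s[0]*d;B=q+s[1]*e;return ((A+B)/2).round(1),np.linalg.norm(A-B).round(1)
print("loupe top (z 56)",tri((322,256.5),(330.5,246.5)))
print("block hole (z 52)",tri((285.5,271.5),(370,237.5)))
for n in("loupe_mid","rack_mid","block_mid"):
    o=[]
    for c in("scene","side"):
        o.append([(np.array(d["pixel"]).round(1).tolist(),round(d["p"],2)) for d in nets.search_frame(n,c)])
    print(n,o)
for n,P in dict(rack=(674,-51.8,37),block=(658.8,71.2,37),loupe=(575.4,61,39)).items(): print(n,proj("scene",P).round(1),proj("side",P).round(1))
E
```

```text
loupe top (z 56) (array([576. ,  61.4,  52.8]), np.float64(0.2))
block hole (z 52) (array([659.4,  60.6,  52.4]), np.float64(1.7))
loupe_mid [[([323.3, 259.4], 0.79), ([284.3, 282.7], 0.3)], [([332.1, 253.7], 0.59)]]
rack_mid [[], [([407.1, 277.3], 0.56)]]
block_mid [[([336.1, 336.0], 0.95), ([394.4, 426.5], 0.86), ([285.3, 282.2], 0.82)], [([363.6, 239.5], 0.78), ([296.9, 178.2], 0.69), ([316.9, 218.0], 0.57), ([371.1, 293.4], 0.21)]]
rack [256.6 240.9] [405.4 276. ]
block [287.9 279.7] [366.2 241. ]
loupe [322.  260.4] [330.  252.5]
```

All at the expected heights and centres; hand in.

```bash
python3 -c "
from bench import order
print(order.hand_in())"
```

```text
the job is handed in; nothing more can be done
None
```

The handle, short rack, grey magnetiser block and loupe are each in their own recess in the yellow case, and the job was handed in at about 26 s. The final camera images agree on the seated positions; the rack's height I judged by eye only. The screwdriver, long rack and look-alikes were not touched.

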